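# Drop a spent test capsule through the flap of the collection box

## Task

Push the spring flap of the collection box down with one finger on its raised press plate and, while it is held open, push the white test capsule along the ledge with the other finger until it drops into the box; the flap must be open before the capsule comes onto it and stay open until it has dropped. Then let the flap close. Only push the capsule, never lift it, and leave everything else standing where it is.

Things in the scene. Friction and masses are not known exactly. Their poses are not given: they have to be found in the camera images.
- box: Fixed bench-top collection box, plain aluminium; origin on the table. Its x points away from the robot: it spans x -115 to +155 mm, y -115 to +75 mm (+y is left seen from the robot); deck 150 mm above the table. Opening from x 0 to 100 mm, filled flush by the shut flap; fixed rear deck from x 100 to 155 mm. A rail 12 mm high (y -75 to -63 mm) bounds ledge and opening on the right; fixed side deck beyond it.
- lip (a point): Middle of the far end of the fixed ledge, on its surface, where the opening begins: box x 0, y -34 mm, z 150 mm. The level ledge, on which the capsule lies, spans box x -115 to 0 mm, y -63 to -6 mm, and is open at its near end (x -115 mm).
- flap (a joint): Hinge of the steel flap, rad: 0 shut (level), grows as it is pushed down, stop at 1.3. The hinge line runs along the box's x at y +64 mm, deck height; the flap's right side dips into the box. A spring shuts it when let go, even under the capsule's weight. Pressing the plate takes 2 to 7 N down and drags the finger up to 16 N sideways, to the right.
- flap_wing (a point): Middle of the flap's flat part that fills the opening past the ledge's end, on its upper face: when shut at box x 49 mm, y -30 mm, deck height. Seen from above the flap is L-shaped: y +64 to -4 mm beside the ledge (x -114 to 0 mm), y +64 to -54 mm past its end (x 0 to 98 mm).
- plate_mid (a point): Centre of the top face of the flap's raised press plate: a smooth strip 212 mm long (box x -114 to 98 mm, this point at x 0), 36 mm wide (y +34 to -2 mm), 36 mm above the deck when shut. It runs beside ledge and opening, so a finger can slide along it while pressing. A fingertip above its middle line lowered to 5 to 12 mm above deck level opens the flap 0.5 to 0.9 rad.
- capsule_mid (a point): Centre of the spent test capsule: a loose white plastic lozenge with a thin grey seam, 40 mm long (its x, roughly along the box's x), 30 mm wide, 18 mm tall, about 40 g, lying flat on the ledge; this point is 9 mm above the ledge.
- jar: Bystander, to be left alone: white lidded jar, 32 mm across and 50 mm tall, upright on the box's rear deck; origin at the centre of its underside.
- forceps: Bystander, to be left alone: steel forceps, 135 mm long, lying on the table close by the box's left side; origin at the centre of its underside.
- gallipot: Bystander, to be left alone: small steel bowl, 70 mm across and 40 mm tall, on the table close by the box's right side; origin at the centre of its underside.
- marker: Bystander, to be left alone: marker pen lying on the table, 135 mm long; origin at the centre of its underside.
- scanner: Bystander, to be left alone: black handheld barcode scanner lying on the table, 230 mm long; origin at the centre of its underside.
- spray: Bystander, to be left alone: white bottle, 66 mm across and 170 mm tall, standing on the table; origin at the centre of its underside.
- tape: Bystander, to be left alone: paper-coloured tape roll, 100 mm across and 19 mm tall, lying on the table; origin at the centre of its underside.
- capsule: The same capsule; origin at the centre of its underside.
Not all that is in view belongs to the job. Leave any purple look-alike of the capsule alone.

How it is judged (in metres and radians):
On the way, in this order (a step that is already met when the one before it is completed fails the run):
1. the flap is held open (at least 0.4 rad) while the capsule still lies on the ledge (value of joint flap above 0.4 rad and contact force between the fingers and flap above 0.3 N and x of capsule_mid in the frame of box below 0 m and z of capsule_mid in the frame of box above 0.15 m), for 0.1 s.
2. the capsule has dropped into the box while the flap is still held open (at least 0.3 rad) (z of capsule_mid in the frame of box below 0.12 m and x of capsule_mid in the frame of box between -0.115 and 0.155 m and y of capsule_mid in the frame of box between -0.115 and 0.075 m and value of joint flap above 0.3 rad and contact force between the fingers and flap above 0.3 N), for 0.02 s.
At the end, for the whole second after the job is handed in: The capsule lies at rest inside the box (its centre more than 30 mm below the deck), the flap has closed (under 0.06 rad), and each bystander is within 30 mm of where it stood (z of capsule_mid in the frame of box below 0.12 m and x of capsule_mid in the frame of box between -0.115 and 0.155 m and y of capsule_mid in the frame of box between -0.115 and 0.075 m and value of joint flap below 0.06 rad and linear speed of capsule below 0.02 m/s and distance of each of jar, forceps, gallipot, marker, scanner, spray, tape from where it was at the start of the episode below 0.03 m); the robot touches nothing.
It fails at once if the capsule is lifted (its centre more than 20 mm above where it lies on the ledge) (z of capsule_mid in the frame of box above 0.179 m).
It fails at once if the capsule is on the flap (its centre past the ledge's end by more than 8 mm, not yet dropped) while the flap is less than 0.3 rad open (x of capsule_mid in the frame of box above 0.008 m and z of capsule_mid in the frame of box above 0.145 m and value of joint flap below 0.3 rad).
It fails at once if a bystander is moved by more than 30 mm (distance of any of jar, forceps, gallipot, marker, scanner, spray, tape from where it was at the start of the episode above 0.03 m).
It also fails if it takes over 32 s, if anything falls off the work surface, if the arm or the gripper's body presses on something with over 40 N, if the wrist force passes 120 N, or if a joint passes its speed limit or range.

## Robot

A 7-joint arm with a two-finger parallel gripper is mounted at the origin on the work surface. World frame = base frame: x ahead of the robot, y to its left, z up, the work surface at z = 0. Lengths are in m, angles in degrees, forces in N, time in s.
With the tool pointing down it reaches from about 0.4 to 0.875 m from the base axis. Payload 19.3 kg.
Tool frame: the origin (TCP) lies midway between the tips of the shut fingers; the grasp point (between the pads) lies 19 mm behind it (pinch_z is the distance from the TCP to the grasp point, in m); z points along the fingers, y is the direction in which the jaws open and shut (so a half turn about z gives the same grasp; the last joint's range is limited). The gripper opens to 85 mm and grips with 20 to 120 N. Pads are 22 mm wide; open, the fingers measure 114 mm over their backs; the gripper's body (76 mm by 85 mm) begins 54 mm behind the grasp point. The pads swing forward as they close: fully open they stand 13 mm farther back than shut.
Start: joints at [63.243, 29.874, -2.08, 91.645, 1.215, 58.505, -6.463], TCP at [0.242, -0.576, 0.231] pointing down, gripper open.
Joint ranges: [-166.77, 166.77], [-17.47, 122.26], [-85.68, 81.53], [9.62, 139.38], [-72.42, 252.41], [9.2, 110.78], [-144.41, 144.41]. Speed limits (degrees/s): [108.29, 108.29, 136.94, 136.94, 172.46, 172.46, 172.46].

## Interface

Orientations are given as [roll, pitch, yaw] about the fixed x, y, z axes, in that order (R = Rz(yaw) Ry(pitch) Rx(roll)).
In Python, from cell import * gives the robot as it stands.
- The arm moves only by the shell command python3 -m inch 'ROWS' [FORCE]. ROWS is JSON, a list of rows, each a list of 3 entries, a list of its own where there are three numbers: the opening, from 0 (shut) to 1 (fully open), then the shift along the tool's x, y, z in cm, then the turn about the tool's z in rad. A call has 1 to 8 rows; each row shifts and turns the pose as measured when the row begins, along the tool's axes as they then stand; what a row does not reach is not made up. A row lasts 1/8 s, in which the tool goes at most 62.5 mm and 10.7 degrees, less where a joint would pass 70% of its speed; a pose out of reach is approached as far as the arm can. A call with a gripper value outside its range is refused whole. The fingers move at their own pace and stop on an object; FORCE is the grip in N (left out, the last holds). Time passes only in rows, so rows that do not move let the fingers close. It gives the time, the measured TCP pose, the force and the opening at its end, in the units of the state.
- observe(): the state, without advancing time (a new reading comes with each control period).
- get_image(name): name is "scene" or "top" or "wrist"; returns the picture (480x640x3 uint8, red, green, blue); there is no depth.
- camera_params(name): a dict with "fx", "fy", "cx", "cy" (pixels), "k1" (the pictures are not rectified: a ray, as slopes to the right and down, at radius r is drawn at 1 + k1 r^2 times it, then the intrinsics apply), "world_to_cam" (4x4, takes a point from world to camera coordinates); the wrist camera has in their place "T_tool_cam" (4x4, takes a point from camera to tool coordinates, whose origin is the TCP and whose axes are the flange's). Camera axes: x right, y up, looking along -z (the intrinsics and any distortion apply to the point x, -y, -z); pixel columns grow to the right and rows downward; lengths in m; the calibration is good to about 2 mm. A picture is of the moment at which its call begins: read the wrist's pose just before it. camera_params takes no time and is no camera call.
- sign_off(): hands the job in, once; it reports no verdict.
The state is a dict: "clock": time; "qpos": joint angles; "dq": joint speeds; "joint_efforts": joint torques, N m; "tool_pos": TCP position; "tool_rot": TCP orientation; "contact_force": force on the tool from outside, world axes, zero at the start; "moment": the same for the moment, N m; "opening": opening from 0.0 (shut) to 1.0 (fully open).
Only numpy, scipy, OpenCV 4.12 (cv2) and the standard library are available. Lean on these libraries where they do the work, as an engineer would, in place of code of your own. Each camera call takes 0.05 s, during which the arm holds its last target. There are 200 camera calls.

## Working session

There is one attempt and no reset: what is moved stays moved. The work goes in short steps, Python scripts to look and compute and a shell command to move; the robot and the scene stay as the last step left them, time stands still between calls to the robot, and variables do not carry over. Pictures are saved under pics/ and viewed, about 8 in all and at most 12, crops included, and the job is handed in when it is done.

```bash
ls; mkdir -p pics; python3 - <<'E'
from cell import *
import cv2,numpy as np
print(observe())
for n in("scene","top"):
    im=get_image(n);cv2.imwrite(f"pics/{n}0.png",im[:,:,::-1]);print(n,camera_params(n))
print(camera_params("wrist"))
E
```

```text
pics
{'clock': 0.0, 'qpos': array([63.24292979, 29.91047611, -2.08090267, 91.67311935,  1.21418873,
       58.50490325, -6.46272491]), 'dq': array([-0.08311528, -0.01099941, -0.03055112,  0.02507308, -0.00955304,
        0.03182686,  0.05122099]), 'joint_efforts': array([-1.17417432e-03, -9.27132940e+01,  1.97933257e+00, -3.69943821e+01,
        1.78929884e-02,  8.14141065e-03,  4.41155976e-05]), 'tool_pos': array([ 0.24137494, -0.57614268,  0.23071562]), 'tool_rot': array([-1.79933701e+02,  4.59188754e-03,  2.27338771e+01]), 'contact_force': array([ 0.0198737 , -0.74812284,  0.77162725]), 'moment': array([-0.00547931,  0.01650448,  0.03557263]), 'opening': 0.9968858487555474}
scene {'fx': 599.0798838369396, 'fy': 599.0798838369396, 'cx': 323.45615263455727, 'cy': 236.49119473902155, 'k1': -0.12330537369335431, 'world_to_cam': array([[-0.90932145,  0.41579822,  0.01569529,  0.470258  ],
       [-0.28637542, -0.65275716,  0.70135384,  0.01549463],
       [ 0.30186689,  0.63326135,  0.71264047, -1.5571583 ],
       [ 0.        ,  0.        ,  0.        ,  1.        ]])}
top {'fx': 475.
[... 166 characters left out ...]
 -0.0075088 , -0.04135162],
       [ 0.9936657 , -0.00957113,  0.11196815, -0.48573724],
       [-0.11203254, -0.00647755,  0.99368343, -1.0944401 ],
       [ 0.        ,  0.        ,  0.        ,  1.        ]])}
{'fx': 351.91501558596855, 'fy': 351.91501558596855, 'cx': 318.5612989609387, 'cy': 235.65420436819002, 'k1': -0.03330424145228808, 'T_tool_cam': array([[-1.11640061e-04,  9.53067578e-01,  3.02757623e-01,
         7.66996122e-02],
       [ 9.99999988e-01,  7.41591626e-05,  1.35294253e-04,
         9.13118050e-04],
       [ 1.06492315e-04,  3.02757635e-01, -9.53067575e-01,
        -1.41821073e-01],
       [ 0.00000000e+00,  0.00000000e+00,  0.00000000e+00,
         1.00000000e+00]])}
```

View pics/top0.png

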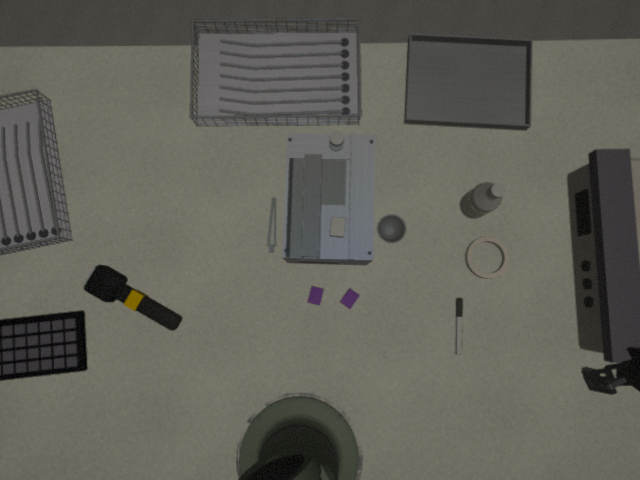

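View pics/scene0.png

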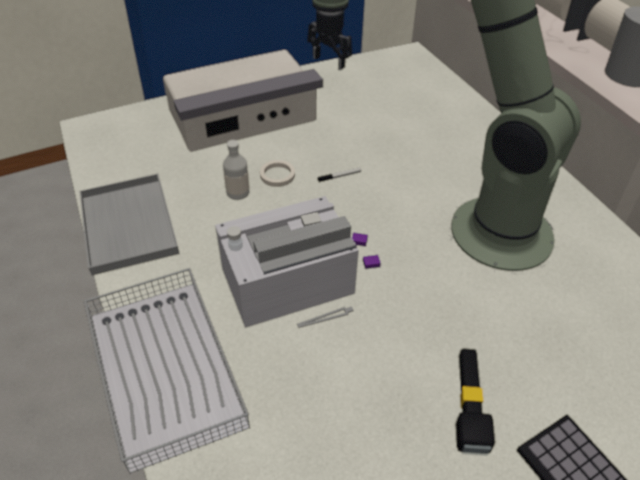

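The top view shows the box at px (285–375, 133–263). The white capsule is on the ledge at (338,227), the jar at (337,141) and the gallipot at (391,228). The two purple look-alikes, (316,295) and (350,298), lie on the table. Only the white lozenge on the ledge fits the description. An enlarged crop should confirm it and give the box pose.

```bash
cat > h.py <<'E'
from cell import *
import cv2,numpy as np
from scipy.spatial.transform import Rotation as Ro
def ray(name,uv,pose=None):
    p=camera_params(name);s=np.array([(uv[0]-p['cx'])/p['fx'],(uv[1]-p['cy'])/p['fy']]);u=s.copy()
    for _ in range(10): u=s/(1+p['k1']*(u@u))
    d=np.array([u[0],-u[1],-1])
    if name=='wrist':
        T=np.eye(4);T[:3,:3]=Ro.from_euler('xyz',pose[1],degrees=True).as_matrix();T[:3,3]=pose[0];T=T@p['T_tool_cam']
    else: T=np.linalg.inv(p['world_to_cam'])
    return T[:3,3],T[:3,:3]@d
def plane(name,uv,z,pose=None):
    o,d=ray(name,uv,pose);return o+d*(z-o[2])/d[2]
E
python3 - <<'E'
from h import *
im=cv2.imread('pics/top0.png')[125:270,275:410]
cv2.imwrite('pics/crop0.png',cv2.resize(cv2.convertScaleAbs(im,alpha=1.4),None,fx=4,fy=4,interpolation=cv2.INTER_CUBIC))
E
```

```text
(no output)
```

View pics/crop0.png

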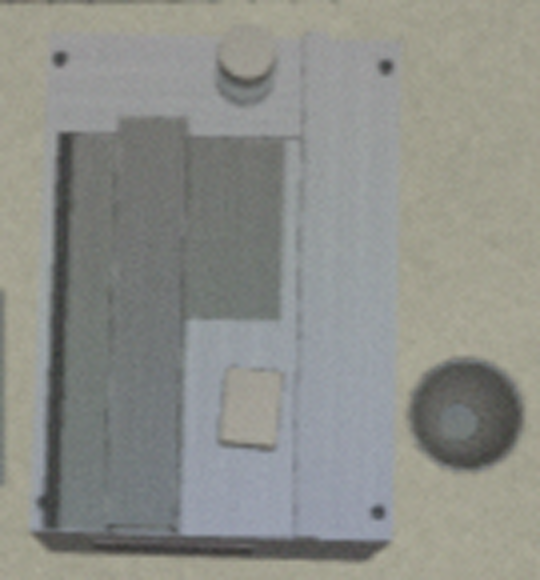

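The crop confirms a white lozenge with a seam at crop (250,408). Deck corners: (50,35), (402,40), (392,540), (36,530). The wing's right corners are at (282,138) and (280,320).

```bash
python3 - <<'E'
from h import *
f=lambda c,z:plane('top',((c[0]+.5)/4-.5+275,(c[1]+.5)/4-.5+125),z)[:2]
B=np.array([[155,75],[155,-115],[-115,-115],[-115,75],[98,-54],[0,-54]])/1000
W=np.array([f(c,.15) for c in[(50,35),(402,40),(392,540),(36,530),(282,138),(280,320)]])
b=B-B.mean(0);w=W-W.mean(0)
th=np.arctan2((b[:,0]*w[:,1]-b[:,1]*w[:,0]).sum(),(b*w).sum());R=np.array([[np.cos(th),-np.sin(th)],[np.sin(th),np.cos(th)]])
t=W.mean(0)-R@B.mean(0);print(np.degrees(th),t,(W-(B@R.T+t))*1000)
g=lambda p:R.T@(p-t)*1000
for c in[(225,367),(283,373),(276,450),(220,443)]:print('caps',g(f(c,.168)))
print('jar',g(f((245,50),.2)),'bowl',g(f((466,413),.04)))
print('plate corners',[g(f(c,.186)) for c in[(118,117),(188,117),(178,527),(107,527)]])
for p in[(-60,16),(0,16),(-90,-34)]:print(p,R@np.array(p)/1000+t)
for uv in[(316,295),(350,298)]:print(g(plane('top',uv,.02)[:2]))
E
```

```text
-1.8769557712216656 [ 0.55937632 -0.05324198] [[-1.64617194 -1.30087905]
 [-0.41014009 -0.7563801 ]
 [-0.12240637  1.58235076]
 [ 0.64994705 -2.28720606]
 [ 1.23693124  1.7047886 ]
 [ 0.29184012  1.05732585]]
caps [-28.76296667 -24.02719869]
caps [-31.23402411 -54.1320808 ]
caps [-71.54213195 -51.221181  ]
caps [-68.5629639  -22.27068344]
jar [129.82407849 -30.24566244] bowl [ -30.36630727 -167.65786265]
plate corners [array([97.63417427, 34.26772377]), array([98.41803661, -1.88318803]), array([-114.18725421,   -1.70485522]), array([-115.02126197,   34.0949812 ])]
(-60, 16) [ 0.49993256 -0.03528538]
(0, 16) [ 0.55990037 -0.03725057]
(-90, -34) [ 0.468311   -0.08427595]
[-190.43148997    4.30556965]
[-195.50477199  -75.48978815]
```

Box pose: origin (0.559,-0.053), yaw -1.9°. The capsule is centred at box (-50,-38). Plan: jaws along the box's y, left finger on the plate at y≈+10, right finger behind the capsule at y≈-38, starting at x=-92. That puts the TCP at world (0.467,-0.064). I'll turn and rise first, then travel.

```bash
python3 -m inch '[[0.4,[0,0,-2.5],0.16],[0.4,[0,0,-2.5],0.16],[0.4,[0,0,-1],0.11]]' 120; python3 -m inch '[[0.4,[2.4,-5.7,0],0],[0.4,[2.4,-5.7,0],0],[0.4,[2.4,-5.7,0],0],[0.4,[2.4,-5.7,0],0],[0.4,[2.4,-5.7,0],0],[0.4,[2.4,-5.7,0],0],[0.4,[2.4,-5.7,0],0],[0.4,[2,-5,0],0]]'
```

```text
clock: 0.48
tool_pos: [0.2408, -0.5754, 0.2905]
tool_rot: [-179.7, 0.1, -2.6]
contact_force: [0.0, -0.1, -0.9]
opening: 0.406
clock: 1.48
tool_pos: [0.4513, -0.1308, 0.2909]
tool_rot: [-179.8, 0.2, -3.1]
contact_force: [1.7, -1.2, -0.6]
opening: 0.398
```

```bash
python3 -m inch '[[0.4,[0.6,-3.6,2],-0.021],[0.4,[0.6,-3.1,2],0],[0.4,[0,0,1],0],[0.4,[0,0,0],0]]'; python3 - <<'E'
from h import *
o=observe();print(o['tool_pos'],o['tool_rot'],o['contact_force'],o['opening'])
im=get_image('wrist');cv2.imwrite('pics/w1.png',im[:,:,::-1])
E
```

```text
clock: 1.98
tool_pos: [0.4671, -0.0585, 0.2395]
tool_rot: [-179.8, 0.2, -1.5]
contact_force: [0.8, -0.8, 0.2]
opening: 0.398
[ 0.46705407 -0.05846126  0.23948541] [-1.79758890e+02  1.74825887e-01 -1.47408464e+00] [ 0.82347839 -0.76962261  0.20201305] 0.3980691229356678
```

View pics/w1.png

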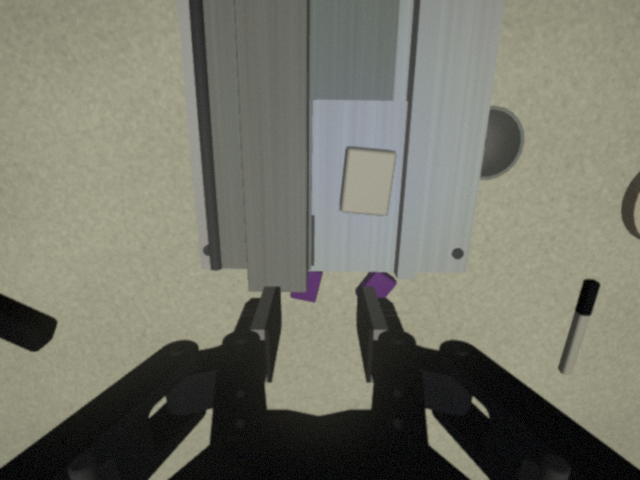

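The wrist view shows the capsule at corners (347,147), (396,150), (388,214), (342,211), the lip edge at row 100 and the ledge's near end at row 271. The fingertips are at (270,288) and (368,288).

```bash
python3 - <<'E'
from h import *
P=([ 0.46705407,-0.05846126,0.23948541],[-179.75889,.174825887,-1.47408464])
th=np.radians(-1.877);R=np.array([[np.cos(th),-np.sin(th)],[np.sin(th),np.cos(th)]]);t=np.array([.55938,-.05324])
g=lambda uv,z:np.round(R.T@(plane('wrist',uv,z,P)[:2]-t)*1000,1)
print('caps',[g(c,.168) for c in[(347,147),(396,150),(388,214),(342,211)]])
print('ledge',[g(c,.15) for c in[(313,100),(407,101),(311,270),(396,272)]])
print('plate',[g(c,.186) for c in[(248,290),(307,291)]])
print('tips',[g(c,.243) for c in[(263,288),(280,288),(358,288),(376,288)]])
print('tcp',R.T@(np.array(P[0][:2])-t)*1000)
E
```

```text
caps [array([-27.9, -25.4]), array([-29.4, -54.4]), array([-68.4, -52.3]), array([-66.7, -23.5])]
ledge [array([-0.9, -5. ]), array([ -0.9, -63. ]), array([-114.5,   -3.8]), array([-115.5,  -64.5])]
plate [array([-112.6,   34. ]), array([-112.9,   -2.2])]
tips [array([-82.9,  14.7]), array([-82.8,   7.3]), array([-82.5, -26.5]), array([-82.4, -34.3])]
tcp [-92.10537504  -8.24249931]
```

Both views agree within 2 mm. I'll widen the fingers slightly, shift 5.5 mm right, and go down near the plate.

```bash
python3 -m inch '[[0.47,[0,0.55,3.5],0.006],[0.47,[0,0,0.7],0],[0.47,[0,0,0],0]]'; python3 -m inch '[[0.47,[0,0,0.4],0],[0.47,[0,0,0],0]]';python3 -m inch '[[0.47,[0,0,0.4],0],[0.47,[0,0,0],0]]';python3 -m inch '[[0.47,[0,0,0.4],0],[0.47,[0,0,0],0]]'
```

```text
clock: 2.4
tool_pos: [0.4681, -0.0662, 0.1994]
tool_rot: [-179.8, -0.0, -2.0]
contact_force: [0.6, 0.3, -0.0]
opening: 0.471
clock: 2.65
tool_pos: [0.4688, -0.0664, 0.1969]
tool_rot: [-179.8, -0.2, -2.1]
contact_force: [-0.3, 0.8, -0.7]
opening: 0.469
clock: 2.9
tool_pos: [0.4691, -0.0663, 0.1932]
tool_rot: [-179.8, -0.2, -2.1]
contact_force: [-0.0, 0.6, 0.1]
opening: 0.47
clock: 3.15
tool_pos: [0.4691, -0.0663, 0.189]
tool_rot: [-179.8, -0.2, -2.0]
contact_force: [-0.4, -0.4, 0.8]
opening: 0.466
```

```bash
for i in 1; do python3 -m inch '[[0.47,[-0.2,-0.1,0.4],0],[0.47,[0,0,0],0]]';python3 -m inch '[[0.47,[0,0,0.4],0],[0.47,[0,0,0],0]]';python3 -m inch '[[0.47,[0,0,0.4],0],[0.47,[0,0,0],0]]';done
```

```text
clock: 3.4
tool_pos: [0.467, -0.065, 0.1847]
tool_rot: [-179.8, -0.2, -2.0]
contact_force: [-0.1, 0.4, 0.9]
opening: 0.471
clock: 3.65
tool_pos: [0.4673, -0.0652, 0.1806]
tool_rot: [-179.8, -0.3, -2.1]
contact_force: [-0.4, 0.8, 1.7]
opening: 0.47
clock: 3.9
tool_pos: [0.4675, -0.0655, 0.1765]
tool_rot: [-179.8, -0.3, -2.1]
contact_force: [0.3, -0.4, 2.5]
opening: 0.469
```

Contact came at TCP z≈0.182, so the tips stand about 4 mm behind the TCP. I'll press on to TCP z≈0.152.

```bash
python3 -m inch '[[0.47,[0,-0.05,0.8],0],[0.47,[0,0,0.8],0],[0.47,[0,0,0],0]]';python3 -m inch '[[0.47,[-0.05,-0.1,0.5],0],[0.47,[0,0,0.2],0],[0.47,[0,0,0],0]]'; python3 - <<'E'
from h import *
o=observe();print(o['tool_pos'],o['tool_rot'],o['contact_force'],o['opening'])
im=get_image('wrist');cv2.imwrite('pics/w2.png',im[:,:,::-1])
E
```

```text
clock: 4.28
tool_pos: [0.4679, -0.0665, 0.1603]
tool_rot: [-179.9, -0.3, -2.2]
contact_force: [0.7, -2.0, 3.1]
opening: 0.469
clock: 4.65
tool_pos: [0.4677, -0.0667, 0.1535]
tool_rot: [180.0, -0.4, -2.2]
contact_force: [-0.5, -3.5, 3.8]
opening: 0.471
[ 0.46768667 -0.06674703  0.15348327] [179.98946451  -0.3800378   -2.21491577] [-0.46929173 -3.52791147  3.77721198] 0.4705120237465881
```

View pics/w2.png

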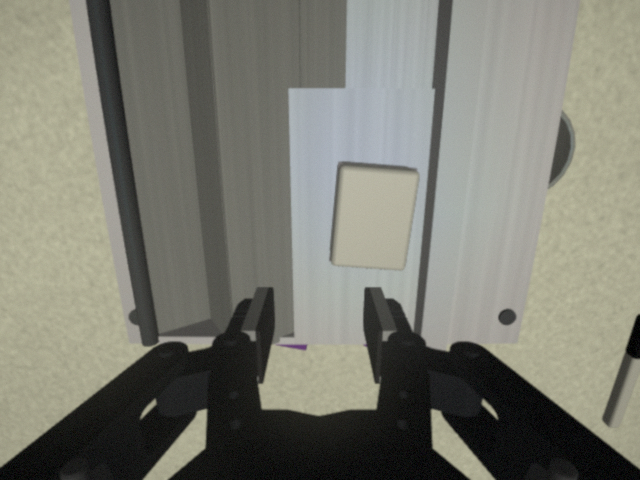

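The flap is clearly open: the wing's right edge is at col ~345, leaving a gap up to the rail at col 435. The right finger (~col 378) is directly behind the capsule (rear edge at row 267, cols 332–405). I'll go slightly lower and push, watching for drift.

```bash
python3 -m inch '[[0.47,[0,-0.1,0.2],-0.004],[0.47,[0.6,-0.05,0],0],[0.47,[0.6,-0.05,0],0],[0.47,[0.6,-0.05,0],0]]';python3 -m inch '[[0.47,[0.6,-0.05,0],0],[0.47,[0.6,-0.05,0],0],[0.47,[0.6,-0.05,0],0]]'
```

```text
clock: 5.2
tool_pos: [0.4853, -0.0655, 0.1517]
tool_rot: [179.9, -0.3, -2.0]
contact_force: [-3.4, -3.8, 3.2]
opening: 0.47
clock: 5.58
tool_pos: [0.5045, -0.0646, 0.1517]
tool_rot: [179.9, -0.2, -2.0]
contact_force: [-3.6, -4.3, 3.9]
opening: 0.468
```

```bash
python3 -m inch '[[0.47,[0.6,0,0],0],[0.47,[0.6,0,0],0],[0.47,[0.4,0,0],0]]'; python3 - <<'E'
from h import *
o=observe();print(o['tool_pos'],o['tool_rot'],o['contact_force'],o['opening'])
im=get_image('wrist');cv2.imwrite('pics/w3.png',im[:,:,::-1])
E
```

```text
clock: 5.95
tool_pos: [0.5218, -0.065, 0.1517]
tool_rot: [179.9, -0.3, -2.0]
contact_force: [-3.4, -2.6, 3.9]
opening: 0.471
[ 0.52181506 -0.06500745  0.15169629] [179.93272052  -0.25081478  -1.97841106] [-3.38655362 -2.55235056  3.8851492 ] 0.47078983422178305
```

View pics/w3.png

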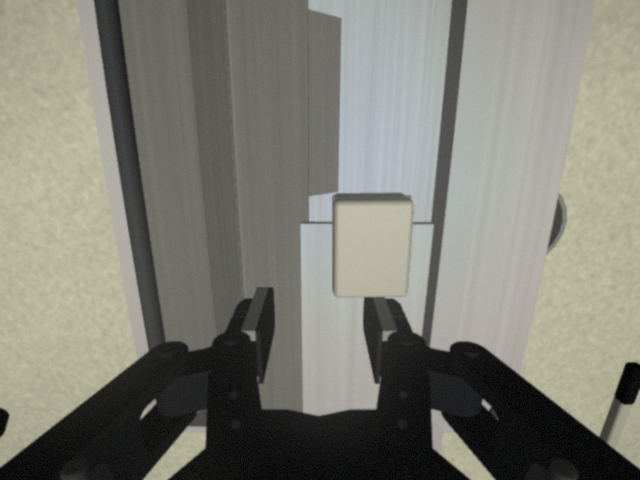

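The capsule (cols 333–412, rows 195–296) is straight and overhangs the lip (row 223) by about 12 mm. The flap is wide open and the gap is clear. Continuing to push.

```bash
python3 -m inch '[[0.47,[0.6,0,0],0],[0.47,[0.6,0,0],0],[0.47,[0.6,0,0],0],[0.47,[0.5,0,0],0],[0.47,[0,0,0],0],[0.47,[0,0,0],0]]'; python3 - <<'E'
from h import *
o=observe();print(o['tool_pos'],o['tool_rot'],o['contact_force'],o['opening'])
im=get_image('wrist');cv2.imwrite('pics/w4.png',im[:,:,::-1])
E
```

```text
clock: 6.75
tool_pos: [0.5472, -0.0658, 0.1519]
tool_rot: [179.9, -0.3, -2.0]
contact_force: [-2.3, -1.2, 3.5]
opening: 0.47
[ 0.54718594 -0.06577894  0.15193921] [179.94620333  -0.33060486  -1.97988775] [-2.27993166 -1.18766188  3.53601739] 0.47008034271268495
```

View pics/w4.png

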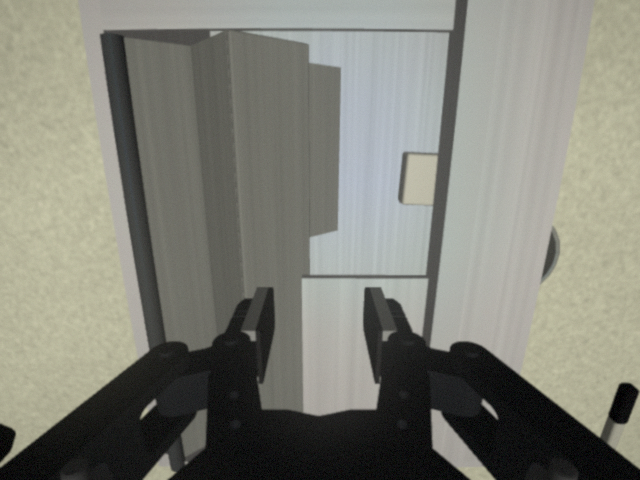

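The capsule has dropped: it lies on the box floor, small, at (418,180), with the flap still held. I'll raise gently so the flap closes, then check.

```bash
python3 -m inch '[[0.47,[0,0,-0.8],0],[0.47,[0,0,-0.8],0],[0.47,[0,0,-0.8],0],[0.47,[0,0,-0.8],0],[0.47,[0,0,-1],0],[0.47,[0,0,-3],0],[0.47,[0,0,-4],0],[0.47,[0,0,0],0]]'; python3 -m inch '[[0.47,[-4,0,-2],0],[0.47,[-5,0,0],0],[0.47,[-5,0,0],0],[0.47,[0,0,0],0],[0.47,[0,0,0],0],[0.47,[0,0,0],0],[0.47,[0,0,0],0],[0.47,[0,0,0],0]]'; python3 - <<'E'
from h import *
im=np.hstack([get_image('top')[100:340,220:520],get_image('scene')[140:380,150:450]])
cv2.imwrite('pics/end.png',cv2.resize(im[:,:,::-1],(800,320)))
E
```

```text
clock: 7.8
tool_pos: [0.5463, -0.0644, 0.2706]
tool_rot: [-180.0, -0.4, -1.9]
contact_force: [-0.4, -0.3, -0.9]
opening: 0.471
clock: 8.8
tool_pos: [0.4027, -0.0595, 0.2885]
tool_rot: [-179.9, -0.2, -1.9]
contact_force: [-0.7, -0.2, 0.8]
opening: 0.468
```

View pics/end.png

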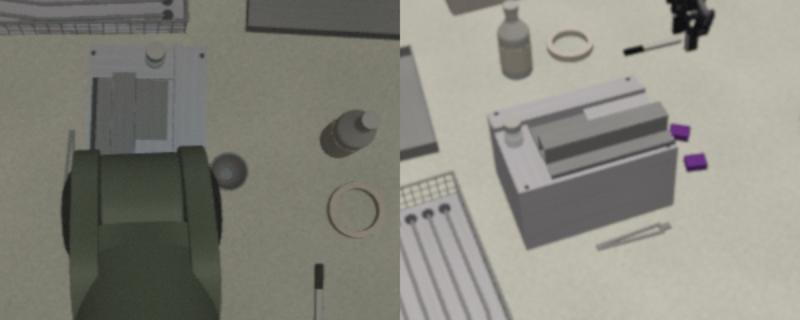

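The flap is shut and flush in both views, the plate is raised again, the ledge is empty and the bystanders stand where they were. The arm is clear.

```bash
python3 -c "from cell import *;print(sign_off())"
```

```text
the job is handed in; nothing more can be done
None
```

The white capsule is in the box, the flap has closed again and the job is handed in; the arm was clear by about 9 s of the 32 s allowed. I pressed the plate with the left finger, with its tip about 6 mm above deck level. The right finger pushed the capsule off the end of the ledge while the flap was held open.

- **Capsule:** the wrist picture showed it on the box floor while the plate was still held, with about 3.5 N on the finger.
- **Flap and ledge:** the last top and scene pictures showed the flap flush with the plate raised, and no capsule on the ledge.
- **Bystanders:** the jar, forceps, gallipot, marker, spray and tape looked unmoved. The scanner was outside the last crops, but the arm never went near it.
- **Not measured:** I judged the flap angle from the pictures and geometry at about 0.7 rad when open. I compared the bystanders by eye only.

No check failed or disagreed.

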